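# Turn the colour-standard card in the lab ring binder

## Robot

A 6-joint arm with a two-finger parallel gripper is mounted at the origin on the work surface. World frame = base frame: x ahead of the robot, y to its left, z up, the work surface at z = 0. Lengths are in mm, angles in rad, forces in N, time in s.
With the tool pointing down it reaches from about 425 to 1125 mm from the base axis. Payload 14.9 kg.
Tool frame: the origin (TCP) lies midway between the tips of the shut fingers; the grasp point (between the pads) lies 19 mm behind it; z points along the fingers, y is the direction in which the jaws open and shut (so a half turn about z gives the same grasp; the last joint's range is limited). The gripper opens to 91 mm and grips with 3 to 60 N. Pads are 32 mm wide; open, the fingers measure 118 mm over their backs; the gripper's body (76 mm by 178 mm) begins 60 mm behind the grasp point.
Start: joints at [-1.356, 0.379, 1.734, -0, 1.028, -0.033], TCP at [171.685, -678.633, 213.932] pointing down, gripper open.
Joint ranges: [-2.77, 2.77], [-0.74, 2.19], [0, 2.66], [-1.06, 4.2], [0.31, 2.87], [-3.08, 3.08]. Speed limits (rad/s): [1.89, 1.89, 2.39, 3.14, 3.14, 3.14].

## Interface

Orientations are given as a unit quaternion [w, x, y, z].
In Python, from cell import * gives the robot as it stands.
- The arm moves only by the tool step_arm, never from a script. Its argument "increments" is a list of rows, each a list of 5 numbers: the shift along the tool's x, y, z in mm, then the turn about the tool's z in degrees, then the finger opening in mm, from 0 to 91.2. A call has 1 to 5 rows; each row is the pose to reach, as a shift and turn from the pose commanded when the call began, along the tool's axes at that moment; what a row does not reach only later rows make up. A row lasts 1/12 s, in which the tool goes at most 41.7 mm and 7.16 degrees, less where a joint would pass 70% of its speed; a pose out of reach is approached as far as the arm can. A call with a gripper value outside its range is refused whole. The fingers move at their own pace and stop on an object; "squeeze" is the grip in N (left out, the last holds). Time passes only in rows, so rows that repeat a pose let the fingers close. It gives the time, the measured TCP pose, the force and the opening at its end, in the units of the state.
- observe(): the state, without advancing time (a new reading comes with each control period).
- capture(name): name is "scene" or "side" or "wrist"; returns a dict with "img" (420x560x3 uint8, blue, green, red), "camera_matrix" (3x3 intrinsics, pixels), "R" (3x3) and "t" (3): a world point X has camera coordinates R X + t; the wrist camera has in their place "tool_from_camera" (4x4, takes a point from camera to tool coordinates, whose origin is the TCP and whose axes are the flange's). Camera axes: x right, y down, z forward; pixel columns grow to the right and rows downward; lengths in mm; the calibration is good to about 2 mm. A picture is of the moment at which its call begins: read the wrist's pose just before it. There is no depth.
- job_done(): hands the job in, once; it reports no verdict.
Trained networks look in the newest picture that a camera, given by its name, has taken for a name from the list of things; names that differ only in an ending like _2 or _b are one class to them, and where a whole thing is asked for, a point or a joint stands for the part that bears it (a point fixed in the world has none). Each returns a list of dicts, best first, with "confidence" (0 to 1); they miss things now and then, are a little off and sometimes report something else, mostly with a low value. They report only what shows in the picture. A call takes as long as a camera call. They do not tell look-alikes from the thing itself.
- trace(camera, query): "region" (420x560 bool, what is visible of it) and "rect" ([left, top, right, bottom] in pixels, round what is visible of it).
The state is a dict: "clock": time; "q": joint angles; "qd": joint speeds; "tau": joint torques, N m; "position": TCP position; "orientation": TCP orientation; "wrist_force": force on the tool from outside, world axes, zero at the start; "torque": the same for the moment, N m; "opening": opening from 0.0 (shut) to 1.0 (fully open).
Only numpy, scipy, OpenCV 4.12 (cv2) and the standard library are available. Lean on these libraries where they do the work, as an engineer would, in place of code of your own. Each camera call takes 0.05 s, during which the arm holds its last target.

## Task

The next samples need the blue-green colour standards printed on the back of the stiff card in the ring binder: turn the card over across the rings by its orange tab so that it ends flat on the left-hand pages with its other face up. Do not wrench the rings, and keep hold of the card until you feel it lying on the pages: it must not fall or slap down, not even the last centimetre. Leave the things around the binder where they stand.

Things in the scene. Friction and masses are not known exactly. Their poses are not given: they have to be found in the camera images.
- binder: Open blue ring binder, fixed, 215 x 429 mm, covers 3 mm thick. Origin on the bench midway between the rings; x along the row of rings, y from the right-hand pages (-y) to the left-hand pages (+y), z up. Right-hand pages: fixed, y = -22 to -150 mm, top 38 mm above the bench.
- rings (a point): Ring centre, 38 mm above binder's origin, same axes. Two steel rings at x = -40 and +40 mm: upright circles of 5 mm wire, mean radius 32 mm, across x, polished. Left-hand pages: fixed, y = +14 to +132 mm; their top lies 12 to 40 mm above the bench, different each time, and must be felt (or seen).
- leaf: Stiff aluminium-faced card, 90 to 185 g, 170 mm (x, along the rings) x 130 mm x 4 mm, hung on the rings by two 12 mm square holes; at first flat on the right-hand pages, warm colours up, blue-green below. Origin: centre of the blue-green face; z out of the warm face (down once turned), +y to the hole edge. Hole line at y = +54, hole edge +65, free edge -65 mm.
- leaf_mid (a point): Centre of the card, half-way through its 4 mm thickness; axes as leaf.
- leaf_tab (a point): Grip point on the orange tab, 24 mm wide (x), 4 mm thick, sticking out 30 mm from the middle of the free edge: 18 mm out from that edge, mid-thickness, 137 mm from the hole line. It hangs free over the cover: pinched lightly across its width by the fingertips from above, it swivels (and creeps a little) between them as the card turns. Axes as leaf.
- vial_rack: Bystander: white rack with amber vials, 75 x 110 x 68 mm, origin at the centre of its underside.
- beaker: Bystander: small clear plastic beaker, 56 mm across, 65 mm high, origin at the centre of its underside.
- wash_bottle: Bystander: white bottle with a red cap, 64 mm across, 150 mm high, origin at the centre of its underside.
- cuvette_case: Bystander: low grey case with a clear lid, 92 x 62 x 39 mm, origin at the centre of its underside.
There are look-alikes about, which are no part of the job. There is more than one size of the leaf; the one meant has the size given above.

How it is judged (in metres and radians):
On the way:
1. the card is raised to upright across the rings (angle between leaf's own z axis and vertical between 1.3 and 1.85 rad), for 0.1 s.
At the end, for the whole second after the job is handed in: The card lies turned over (blue-green face up) and flat to within about 0.08 rad on the left-hand pages, still on its rings (its centre 60 to 100 mm to the left of the ring line, less than 48 mm above the bench), at rest and released (angle between leaf's own z axis and vertical above 3.06 rad and y of leaf_mid in the frame of binder between 0.06 and 0.1 m and z of leaf_mid in the frame of binder below 0.048 m and linear speed of leaf below 0.02 m/s); the robot touches nothing.
It fails at once if the card falls or slaps down (turns faster than 3.5 rad/s) (angular speed of leaf above 3.5 rad/s).
It fails at once if the rings are wrenched (more than 30 N between card and binder) (contact force between leaf and binder above 30 N).
It fails at once if a bystander is moved by more than 15 mm (distance of any of vial_rack, beaker, wash_bottle, cuvette_case from where it was at the start of the episode above 0.015 m).
It also fails if it takes over 70 s, if anything falls off the work surface, if the arm or the gripper's body presses on something with over 40 N, if the wrist force passes 120 N, or if a joint passes its speed limit or range.

## Working session

There is one attempt and no reset: what is moved stays moved. The work goes in short steps, Python scripts to look and compute and a tool call to move; the robot and the scene stay as the last step left them, time stands still between calls to the robot, and variables do not carry over. Pictures are saved under pics/ and viewed, and the job is handed in when it is done.

Besides the shell and the picture viewer there is one more tool, called after "Request:" by a JSON object that holds its "name" and its "arguments". step_arm: Moves the arm, as the interface text tells. Its arguments: {"type":"object","properties":{"increments":{"type":"array"},"squeeze":{"type":"number"}},"required":["increments"]}

```bash
mkdir -p pics; ls; python3 - <<'E'
from cell import *
import cv2
print(observe())
for n in ["scene","side","wrist"]:
    c=capture(n); cv2.imwrite(f"pics/{n}0.png",c["img"])
    print(n,c["camera_matrix"],c.get("R"),c.get("t"),c.get("tool_from_camera"))
    for q in ["binder","leaf","leaf_tab","vial_rack","beaker","wash_bottle","cuvette_case"]:
        print(q,[(d["confidence"],d["rect"]) for d in trace(n,q)] )
E
```

```text
pics
{'clock': 0.0, 'q': array([-1.35630280e+00,  3.79381705e-01,  1.73476610e+00,  1.50686563e-05,
        1.02849869e+00, -3.32978359e-02]), 'qd': array([-0.00023331,  0.00054153, -0.00095367,  0.00014963, -0.00114097,
       -0.0005186 ]), 'tau': array([ 1.82177599e-03, -7.63720608e+01, -4.34372020e+01,  6.50367443e-02,
        4.24802362e-02, -1.21163043e-04]), 'position': array([ 171.60154058, -678.24267277,  213.31430327]), 'orientation': array([-5.25345428e-04,  9.92335086e-01,  1.23575074e-01, -4.12479535e-05]), 'wrist_force': array([ 1.29467551,  0.54553694, -0.6813068 ]), 'torque': array([-0.04511684, -0.00907941, -0.00447849]), 'opening': 0.9965121628758542}
scene [[437.58053835   0.         277.8519568 ]
 [  0.         437.58053835 206.32215884]
 [  0.           0.           1.        ]] [[ 0.80622182  0.59121538  0.02169661]
 [ 0.3795466  -0.48874784 -0.78553798]
 [-0.45381797  0.64155274 -0.61843296]] [-431.07138344 -199.39145965 1636.68947089] None
binder [(0.28, [213.8, 196.5, 277.6, 244.6])]
leaf [(0.93, [235.3, 155.8, 269.4, 176.3]), (0.76, [210.3, 196.2, 281.9, 242
[... 983 characters left out ...]
8.5])]
vial_rack [(0.65, [222.3, 175.4, 263.3, 219.4])]
beaker [(0.72, [198.5, 212.0, 219.7, 242.2])]
wash_bottle [(0.82, [201.1, 280.1, 235.5, 338.2])]
cuvette_case [(0.76, [330.7, 150.9, 364.1, 172.8])]
wrist [[364.89275358   0.         277.18807502]
 [  0.         364.89275358 208.56230625]
 [  0.           0.           1.        ]] None None [[ 4.22657952e-04 -9.60806070e-01 -2.77221061e-01  7.87311989e+01]
 [ 9.99999892e-01  4.59078912e-04 -6.64736626e-05 -3.33342131e-01]
 [ 1.91134642e-04 -2.77221003e-01  9.60806161e-01 -1.70891182e+02]
 [ 0.00000000e+00  0.00000000e+00  0.00000000e+00  1.00000000e+00]]
binder []
leaf []
leaf_tab []
vial_rack []
beaker []
wash_bottle []
cuvette_case []
```

View pics/scene0.png

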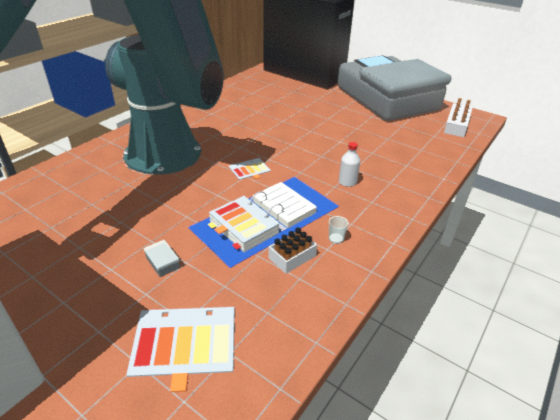

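View pics/side0.png

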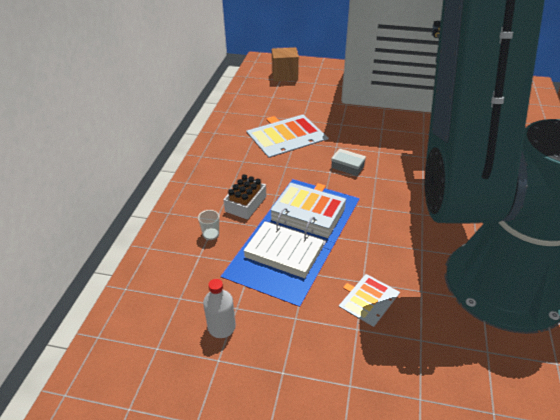

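```bash
python3 - <<'E'
import cv2
a=cv2.imread("pics/scene0.png")[140:290,190:370]; b=cv2.imread("pics/side0.png")[160:320,200:380]
cv2.imwrite("pics/scz.png",cv2.resize(a,None,fx=4.4,fy=4,interpolation=cv2.INTER_CUBIC)); cv2.imwrite("pics/sdz.png",cv2.resize(b,None,fx=4,fy=3.75 and 3.7,interpolation=cv2.INTER_CUBIC))
E
```

```text
(no output)
```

View pics/sdz.png

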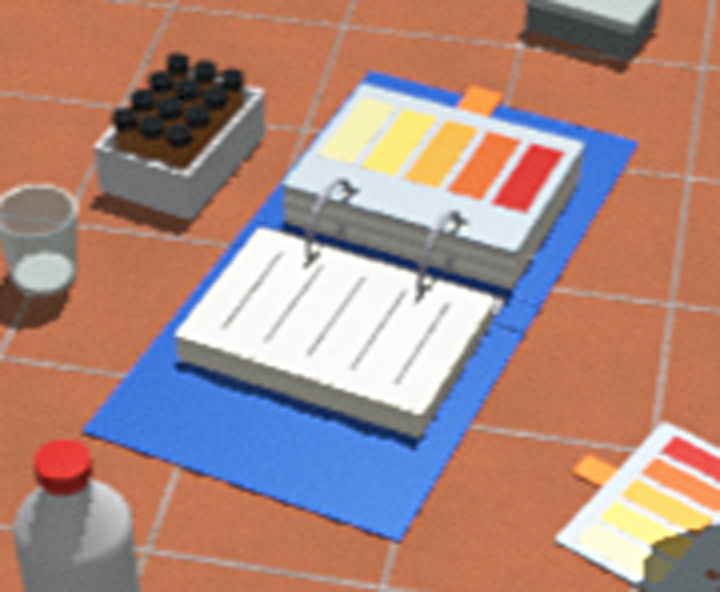

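View pics/scz.png

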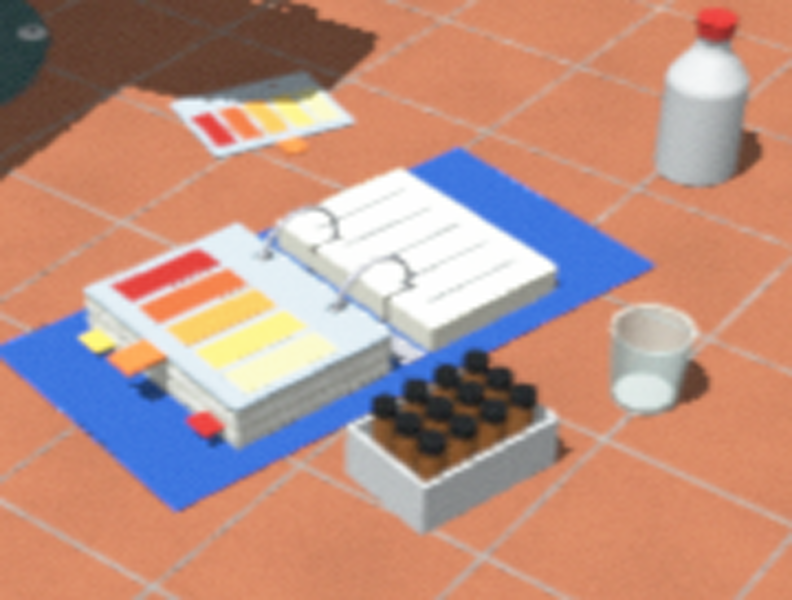

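```bash
cat > h.py <<'E'
import numpy as np, cv2
from scipy.optimize import least_squares
from cell import *
def proj(c,X):
    P=np.atleast_2d(X)@np.array(c["R"]).T+np.array(c["t"]); p=P@np.array(c["camera_matrix"]).T
    return p[:,:2]/p[:,2:]
def ray(c,uv):
    K=np.array(c["camera_matrix"]);R=np.array(c["R"]);t=np.array(c["t"])
    d=R.T@np.linalg.solve(K,[uv[0],uv[1],1]); return -R.T@t,d
def at(c,uv,z):
    o,d=ray(c,uv); return o+d*(z-o[2])/d[2]
def wristcam(c,st):
    from scipy.spatial.transform import Rotation as Ro
    w,x,y,z=st["orientation"]; T=np.eye(4);T[:3,:3]=Ro.from_quat([x,y,z,w]).as_matrix();T[:3,3]=st["position"]
    M=np.linalg.inv(T@np.array(c["tool_from_camera"])); c=dict(c);c["R"]=M[:3,:3];c["t"]=M[:3,3];return c
def b2w(p,X):
    X=np.atleast_2d(X).astype(float);a=p[2];R=np.array([[np.cos(a),-np.sin(a),0],[np.sin(a),np.cos(a),0],[0,0,1]])
    return X@R.T+[p[0],p[1],0]
E
python3 - <<'E'
from h import *
sc=capture("scene");sd=capture("side")
S=lambda p:np.array([200+p[0]/4,160+p[1]/3.7]);Z=lambda p:np.array([190+p[0]/4.4,140+p[1]/4])
for c,f,pts in ((sd,S,[(370,72),(637,143),(402,540),(85,432)]),(sc,Z,[(460,148),(653,266),(180,510),(0,350)])):
    for p in pts: print(at(c,f(p),3).round(1))
# model: binder x,y,yaw,cover centre y offset, left page height
B=dict(ll=(107.5,214.5,3))
obs=[(sd,S((370,72)),(107.5,-214.5,3)),(sd,S((637,143)),(-107.5,-214.5,3)),(sd,S((402,540)),(-107.5,214.5,3)),(sd,S((85,432)),(107.5,214.5,3)),
(sc,Z((460,148)),(-107.5,214.5,3)),(sc,Z((653,266)),(107.5,214.5,3)),(sc,Z((180,510)),(107.5,-214.5,3)),(sc,Z((0,350)),(-107.5,-214.5,3))]
yaw0=0
def res(p):
    r=[]
    for c,o,X in obs: r.append((proj(c,b2w(p[:3],np.array(X)+[0,p[3],0]))[0]-o))
    return np.array(r).ravel()
best=min((least_squares(res,[550,-150,y,0]) for y in (-.5,0,.5,1.0)),key=lambda s:s.cost)
print(best.x,res(best.x).round(1))
p=best.x
# card corners at z=42
for c,f,pts in ((sd,S,[(360,85),(583,143),(522,250),(286,188)]),(sc,Z,[(238,223),(388,342),(240,412),(85,293)])):
    for q in pts:
        w=at(c,f(q),42); d=w[:2]-p[:2];a=p[2];print("card in binder",(np.cos(a)*d[0]+np.sin(a)*d[1]).round(1),(-np.sin(a)*d[0]+np.cos(a)*d[1]).round(1))
E
```

```text
[ 587.2 -286.5    3. ]
[ 380.1 -237.6    3. ]
[476.  175.5   3. ]
[683.8 128.1   3. ]
[481.8 170.5   3. ]
[687.1 119.7   3. ]
[ 591.2 -291.2    3. ]
[ 386.9 -241.5    3. ]
[-1.97906306e+02 -3.23470283e+03 -2.26144992e-01  3.26063280e+03] [-0.6 -0.9  0.1 -1.  -0.3  0.1 -0.8 -0.2 -0.3 -1.2  1.  -1.4 -0.1 -0.4
 -1.7 -0.8]
card in binder 83.8 3112.2
card in binder -85.9 3111.1
card in binder -89.1 3237.3
card in binder 79.6 3242.7
card in binder -83.2 3237.8
card in binder 92.3 3227.2
card in binder 89.4 3107.8
card in binder -79.3 3105.6
```

```bash
python3 - <<'E'
from h import *
sc=capture("scene");sd=capture("side")
S=lambda p:np.array([200+p[0]/4,160+p[1]/3.7]);Z=lambda p:np.array([190+p[0]/4.4,140+p[1]/4])
cov=[(107.5,-214.5,3),(-107.5,-214.5,3),(-107.5,214.5,3),(107.5,214.5,3)]
for nm,c,f,cv_,card,pg in (("side",sd,S,[(370,72),(637,143),(402,540),(85,432)],[(360,85),(583,143),(522,250),(286,188)],[(258,230),(495,297),(418,418),(180,338)]),
  ("scene",sc,Z,[(180,510),(0,350),(460,148),(653,266)],[(240,412),(85,293),(238,223),(388,342)],[(433,330),(280,222),(403,170),(556,267)])):
    # card & cover fit: params x,y,yaw,coveroff ; pages h, halfwidth
    def res(p):
        r=[]
        for q,X in zip(cv_,cov): r.append(proj(c,b2w(p[:3],np.array(X)+[0,p[3],0]))[0]-f(q))
        for q,X in zip(card,[(85,-151,42),(-85,-151,42),(-85,-21,42),(85,-21,42)]): r.append(proj(c,b2w(p[:3],X))[0]-f(q))
        for q,X in zip(pg,[(1,14),(-1,14),(-1,132),(1,132)]): r.append(proj(c,b2w(p[:3],(X[0]*p[5],X[1],p[4])))[0]-f(q))
        return np.array(r).ravel()
    s=least_squares(res,[533,-59,-.226,0,26,85]); print(nm,s.x.round(3)); print(res(s.x).round(1))
    print("tab",b2w(s.x[:3],(0,-169,40)).round(1))
# bystanders by base centre guess
for n,c,pts in (("side",sd,dict(wash=(219,330),beaker=(209,238),rack=(243,209),case=(347,168))),("scene",sc,dict(wash=(348,182),beaker=(337,238),rack=(294,258),case=(162,264)))):
    for k,v in pts.items(): print(n,k,at(c,v,5).round(0))
E
```

```text
side [ 5.31718e+02 -5.52950e+01 -2.26000e-01 -6.68000e-01  2.69230e+01
  8.35520e+01]
[-0.2 -0.6  0.6 -0.7  0.3  0.6 -0.4  0.2  0.4 -0.2  0.3  0.1 -1.3  0.6
 -0.9 -0.7  1.   0.1 -0.3  0.5  0.9 -0.6 -0.4 -0. ]
tab [[ 493.8 -220.    40. ]]
scene [ 5.36596e+02 -6.21190e+01 -2.29000e-01  2.37300e+00  2.83430e+01
  8.34400e+01]
[ 0.1  0.7 -1.4  0.   0.4 -0.4  1.7 -0.3 -0.9  0.3 -0.3 -0.3 -0.   0.6
  1.4 -1.7 -0.3 -0.3 -0.4  0.4 -0.3 -0.   0.2 -0.1]
tab [[ 498.2 -226.7   40. ]]
side wash [642. 280.   5.]
side beaker [755.   7.   5.]
side rack [ 698. -124.    5.]
side case [ 432. -374.    5.]
scene wash [646. 257.   5.]
scene beaker [760. -15.   5.]
scene rack [ 707. -160.    5.]
scene case [ 437. -396.    5.]
```

Request:
{"name": "step_arm", "arguments": {"increments": [[30,-26,0,-7,91],[60,-51,0,-14,91],[90,-77,0,-21,91],[120,-102,0,-28,91],[150,-128,0,-35,91]]}}

```text
clock: 1.82
position: [286.4, -516.3, 214.0]
orientation: [0.0, 0.908, 0.419, 0.0]
wrist_force: [0.4, -0.7, -0.6]
opening: 0.998
```

```bash
cat > go.py <<'E'
import sys
from h import *
from scipy.spatial.transform import Rotation as Ro
def info(tgt=None,P=(534,-58.7,-.227)):
    s=observe(); w,x,y,z=s["orientation"];R=Ro.from_quat([x,y,z,w]).as_matrix()
    a=np.arctan2(R[1,1],R[0,1]); p=s["position"]
    d=p[:2]-P[:2];c,si=np.cos(P[2]),np.sin(P[2])
    print("t",round(s["clock"],2),"pos",p.round(1),"q",s["q"].round(2),"open",round(s["opening"]*91.2,1),"F",s["wrist_force"].round(1),"M",s["torque"].round(2))
    print(" binder frame tcp",np.round([c*d[0]+si*d[1],-si*d[0]+c*d[1],p[2]],1),"turn needed deg",np.degrees(a-P[2]).round(2))
    if tgt is not None: print(" shift",(R.T@(np.array(tgt)-p)).round(1))
    return s
E
python3 -c "
from go import *
info((496,-223,140))"
```

```text
t 1.82 pos [ 286.4 -516.3  214. ] q [-1.1   0.21  1.96  0.    0.97 -0.4 ] open 91.0 F [ 0.4 -0.7 -0.6] M [-0.03 -0.05 -0.  ]
 binder frame tcp [-138.3 -501.6  214. ] turn needed deg -27.47
 shift [359.2 -31.   74. ]
```

Request:
{"name": "step_arm", "arguments": {"increments": [[37,-3,8,-6,91],[74,-6,16,-12,91],[111,-9,24,-18,91],[148,-12,32,-24,91],[185,-16,40,-27,91]]}}

```text
clock: 2.23
position: [395.4, -365.8, 173.9]
orientation: [0.0, 0.785, 0.619, 0.0]
wrist_force: [1.4, -0.8, -0.3]
opening: 0.996
```

```bash
python3 -c "
from go import *
info((496,-223,140))"
```

```text
t 2.23 pos [ 395.4 -365.8  173.9] q [-0.79  0.18  2.08  0.    0.88 -0.55] open 90.8 F [ 1.4 -0.8 -0.3] M [-0.03 -0.16 -0.  ]
 binder frame tcp [ -65.9 -330.5  173.9] turn needed deg -0.46
 shift [162.4  64.6  33.9]
```

Request:
{"name": "step_arm", "arguments": {"increments": [[36,14,8,0,70],[72,29,15,0,50],[108,43,23,0,40],[144,58,30,0,40],[162,65,34,0,40]]}}

```text
clock: 2.65
position: [497.8, -222.5, 139.5]
orientation: [-0.0, 0.786, 0.618, 0.0]
wrist_force: [-0.3, 0.2, 0.1]
opening: 0.667
```

Request:
{"name": "step_arm", "arguments": {"increments": [[0,0,0,0,40],[0,0,0,0,40]]}}

```text
clock: 2.82
position: [496.6, -224.7, 139.8]
orientation: [-0.0, 0.786, 0.618, -0.0]
wrist_force: [-0.4, 0.1, 0.5]
opening: 0.519
```

```bash
python3 -c "
from go import *
s=info((496,-223,140))
c=capture('wrist');cv2.imwrite('pics/w1.png',c['img'])
c=wristcam(c,s)
P=(534,-58.7,-.227)
for X in [(0,-169,40),(85,-151,42),(-85,-151,42),(-85,-21,42),(85,-21,42)]: print(X,proj(c,b2w(P,X)).round(1))
for q in ['leaf','leaf_tab']: print(q,[(d['confidence'],d['rect']) for d in trace('wrist',q)])
"
```

```text
t 2.82 pos [ 496.6 -224.7  139.8] q [-0.47  0.24  2.08 -0.    0.82 -0.23] open 47.4 F [-0.4  0.1  0.5] M [-0.06 -0.   -0.02]
 binder frame tcp [   0.9 -170.1  139.8] turn needed deg -0.68
 shift [ 1.5 -0.9 -0.2]
(0, -169, 40) [[276.  208.2]]
(85, -151, 42) [[388.7 184.7]]
(-85, -151, 42) [[162.9 187.3]]
(-85, -21, 42) [[143.4  -6.7]]
(85, -21, 42) [[403.3 -10. ]]
leaf [(0.84, [499.7, 329.4, 527.8, 380.4]), (0.77, [143.7, 0.2, 401.2, 225.0]), (0.54, [133.5, 1.0, 413.9, 250.0])]
leaf_tab [(0.96, [146.8, 0.0, 404.3, 225.7]), (0.76, [499.1, 331.2, 528.6, 378.1])]
```

View pics/w1.png

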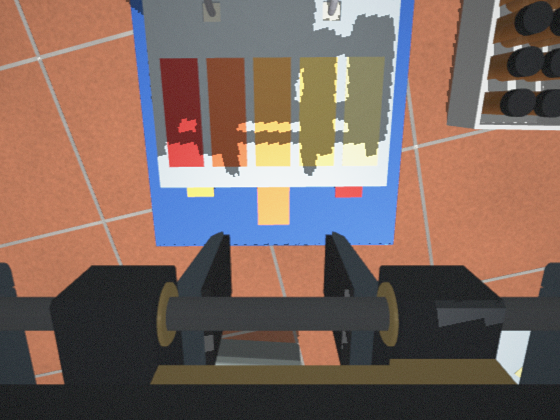

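Request:
{"name": "step_arm", "arguments": {"increments": [[0,-2,30,-0.4,38],[0,-2,60,-0.4,38],[0,-2,85,-0.4,38],[0,-2,100,-0.4,38],[0,-2,108,-0.4,38]], "squeeze": 7}}

```text
clock: 3.38
position: [492.9, -225.5, 30.2]
orientation: [-0.001, 0.785, 0.619, -0.0]
wrist_force: [-0.1, 0.2, 0.6]
opening: 0.42
```

Request:
{"name": "step_arm", "arguments": {"increments": [[0,0,0,0,36],[0,0,0,0,36]]}}

```text
clock: 3.55
position: [494.4, -225.6, 32.5]
orientation: [0.0, 0.785, 0.619, 0.0]
wrist_force: [-0.9, -0.3, 0.7]
opening: 0.396
```

```bash
python3 -c "
from go import *
s=info()
c=capture('wrist');cv2.imwrite('pics/w2.png',c['img'])
"
```

```text
t 3.55 pos [ 494.4 -225.6   32.5] q [-0.47  0.43  2.1  -0.    0.61 -0.24] open 36.1 F [-0.9 -0.3  0.7] M [-0.06 -0.11 -0.04]
 binder frame tcp [  -1.1 -171.6   32.5] turn needed deg -0.45
```

View pics/w2.png

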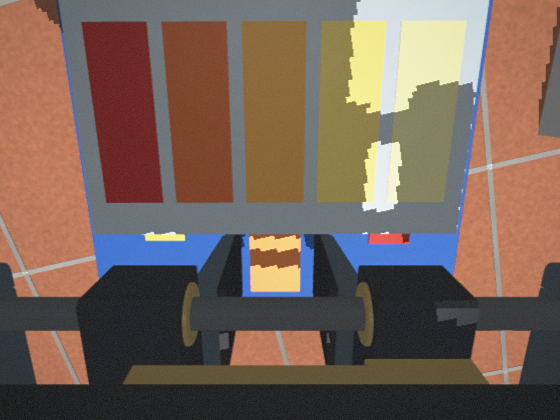

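Request:
{"name": "step_arm", "arguments": {"increments": [[0,0,0,0,22],[0,0,0,0,20],[0,0,0,0,20],[0,0,0,0,20],[0,0,0,0,20]], "squeeze": 8}}

```text
clock: 4.02
position: [494.8, -225.3, 32.8]
orientation: [0.001, 0.785, 0.62, 0.0]
wrist_force: [-1.6, -1.2, 6.6]
opening: 0.26
```

```bash
python3 -c "
from go import *
s=info()
"
```

```text
t 4.02 pos [ 494.8 -225.3   32.8] q [-0.47  0.43  2.1  -0.    0.61 -0.24] open 23.7 F [-1.6 -1.2  6.6] M [-0.18  0.29  0.14]
 binder frame tcp [  -0.7 -171.1   32.8] turn needed deg -0.38
```

Request:
{"name": "step_arm", "arguments": {"increments": [[0.3,0,-6,0,20],[0.6,0,-14,0,20],[1.7,0,-24,0,20],[3.5,0,-34,0,20],[6,0,-45,0,20]]}}

```text
clock: 4.43
position: [495.8, -219.0, 78.2]
orientation: [0.0, 0.785, 0.62, 0.0]
wrist_force: [-1.3, 1.4, -2.2]
opening: 0.257
```

```bash
python3 -c "
from go import *
s=info()
c=capture('wrist');cv2.imwrite('pics/w3.png',c['img'])
c=capture('side');cv2.imwrite('pics/s3.png',cv2.resize(c['img'][160:320,200:380],None,fx=4,fy=3.7,interpolation=cv2.INTER_CUBIC))
R=171
import numpy as np
for i in range(5):
  print([(round(R*(np.cos(p0)-np.cos(p0+k*.06)),1),round(-R*(np.sin(p0+k*.06)-np.sin(p0)),1)) for k in range(1,6)] if (p0:=0.27+.3*i) else 0)
"
```

```text
t 4.43 pos [ 495.8 -219.    78.2] q [-0.46  0.34  2.1   0.    0.7  -0.22] open 23.4 F [-1.3  1.4 -2.2] M [-0.05 -0.06  0.05]
 binder frame tcp [  -1.2 -164.8   78.2] turn needed deg -0.41
[(np.float64(3.0), np.float64(-9.8)), (np.float64(6.6), np.float64(-19.4)), (np.float64(10.8), np.float64(-28.8)), (np.float64(15.6), np.float64(-37.9)), (np.float64(20.8), np.float64(-46.7))]
[(np.float64(5.8), np.float64(-8.5)), (np.float64(12.1), np.float64(-16.6)), (np.float64(18.8), np.float64(-24.3)), (np.float64(26.1), np.float64(-31.6)), (np.float64(33.7), np.float64(-38.4))]
[(np.float64(8.0), np.float64(-6.4)), (np.float64(16.4), np.float64(-12.3)), (np.float64(25.2), np.float64(-17.6)), (np.float64(34.2), np.float64(-22.5)), (np.float64(43.5), np.float64(-26.7))]
[(np.float64(9.6), np.float64(-3.7)), (np.float64(19.3), np.float64(-6.9)), (np.float64(29.3), np.float64(-9.4)), (np.float64(39.3), np.float64(-11.3)), (np.float64(49.5), np.float64(-12.7))]
[(np.float64(10.2), np.float64(-0.7)), (np.float64(20.5), np.float64(-0.8)), (np.float64(30.7), np.float64(-0.3)), (np.float64(40.9), np.float64(0.8)), (np.float64(51.0), np.float64(2.5))]
```

View pics/s3.png

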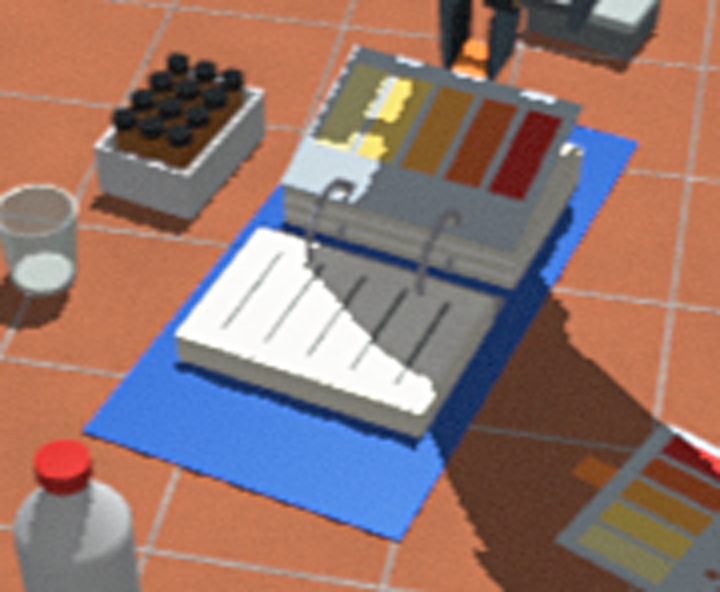

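View pics/w3.png

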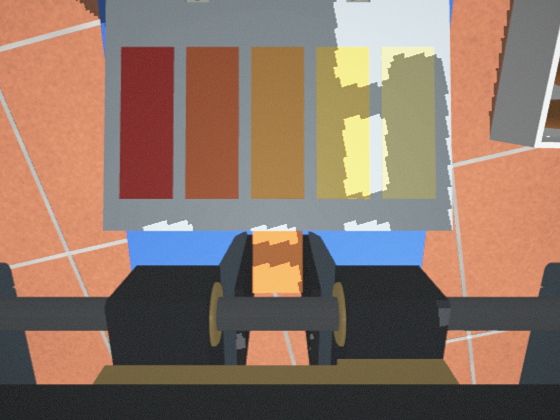

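Request:
{"name": "step_arm", "arguments": {"increments": [[3,0,-10,0,20],[6.6,0,-19.5,0,20],[11,0,-29,0,20],[15.6,0,-38,0,20],[21,0,-47,0,20]]}}

```text
clock: 4.95
position: [500.6, -198.1, 124.9]
orientation: [-0.0, 0.785, 0.62, 0.0]
wrist_force: [0.9, 2.0, -2.5]
opening: 0.257
```

Request:
{"name": "step_arm", "arguments": {"increments": [[5.8,0,-8.5,0,20],[12,0,-16.6,0,20],[19,0,-24.3,0,20],[26,0,-31.5,0,20],[33.5,0,-38.5,0,20]]}}

```text
clock: 5.37
position: [508.5, -165.4, 163.2]
orientation: [0.0, 0.785, 0.62, 0.0]
wrist_force: [0.2, 0.4, -2.5]
opening: 0.259
```

```bash
python3 -c "
from go import *
s=info()
c=capture('wrist');cv2.imwrite('pics/w4.png',c['img'])
c=capture('side');cv2.imwrite('pics/s4.png',cv2.resize(c['img'][140:320,200:380],None,fx=4,fy=3.3,interpolation=cv2.INTER_CUBIC))
"
```

```text
t 5.37 pos [ 508.5 -165.4  163.2] q [-0.36  0.19  2.09 -0.    0.86 -0.12] open 23.6 F [ 0.2  0.4 -2.5] M [ 0.03 -0.09 -0.04]
 binder frame tcp [  -0.9 -109.7  163.2] turn needed deg -0.39
```

View pics/s4.png

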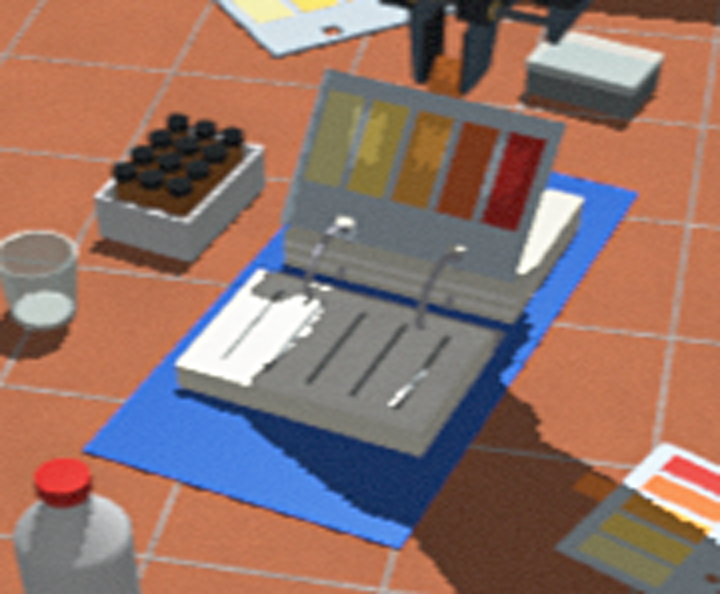

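View pics/w4.png

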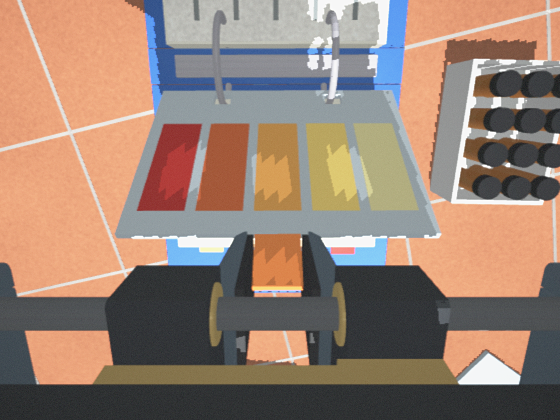

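Request:
{"name": "step_arm", "arguments": {"increments": [[8,0,-6.4,0,20],[16.4,0,-12.3,0,20],[25.2,0,-17.6,0,20],[34.2,0,-22.4,0,20],[43.5,0,-26.6,0,20]]}}

```text
clock: 5.88
position: [518.7, -122.9, 189.7]
orientation: [0.0, 0.785, 0.62, 0.0]
wrist_force: [-0.1, -0.9, -2.1]
opening: 0.259
```

Request:
{"name": "step_arm", "arguments": {"increments": [[9.6,0,-3.7,0,20],[19.3,0,-6.8,0,20],[29.3,0,-9.3,0,20],[39.3,0,-11.2,0,20],[49.5,0,-12.6,0,20]]}}

```text
clock: 6.3
position: [530.1, -74.6, 201.8]
orientation: [0.0, 0.785, 0.62, -0.0]
wrist_force: [0.2, -0.2, -2.1]
opening: 0.261
```

```bash
python3 -c "
from go import *
s=info()
c=capture('wrist');cv2.imwrite('pics/w5.png',c['img'])
c=capture('side');cv2.imwrite('pics/s5.png',cv2.resize(c['img'][120:320,200:380],None,fx=4,fy=3,interpolation=cv2.INTER_CUBIC))
"
```

```text
t 6.3 pos [530.1 -74.6 201.8] q [-0.18  0.14  2.07 -0.    0.93  0.05] open 23.8 F [ 0.2 -0.2 -2.1] M [-0.11 -0.07  0.04]
 binder frame tcp [-2.000e-01 -1.640e+01  2.018e+02] turn needed deg -0.39
```

View pics/s5.png

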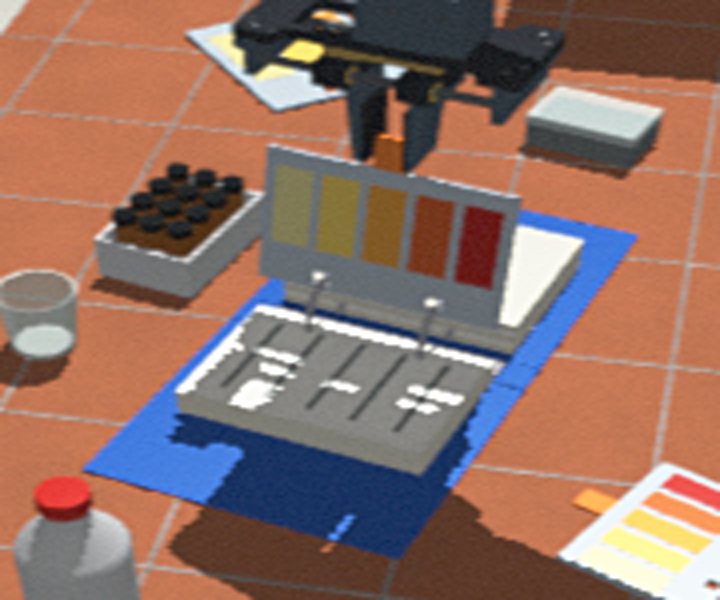

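View pics/w5.png

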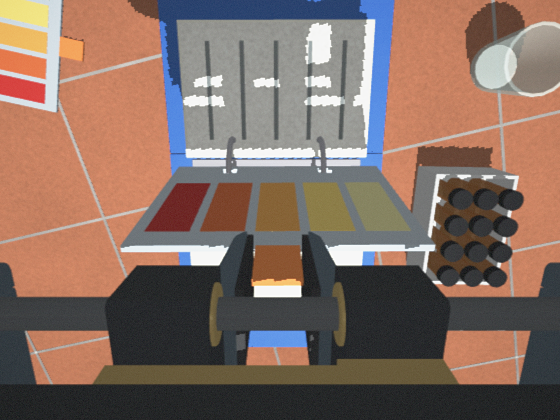

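Request:
{"name": "step_arm", "arguments": {"increments": [[8.6,0,-0.6,0,20],[17.2,0,-0.8,0,20],[26,0,-0.5,0,20],[34.4,0,0.2,0,20],[43,0,1.2,0,20]]}}

```text
clock: 6.82
position: [540.0, -33.0, 200.3]
orientation: [-0.0, 0.785, 0.62, -0.0]
wrist_force: [0.2, -0.5, -1.8]
opening: 0.26
```

```bash
cat > pl.py <<'E'
from go import *
import sys
n=sys.argv[1]; s=info(); P=(534,-58.7,-.227); p=s['position'];d=p[:2]-P[:2]
y=-np.sin(P[2])*d[0]+np.cos(P[2])*d[1]; z=p[2]+8-38; r=np.hypot(y,z);ph=np.arctan2(z,-y);print('r',r.round(1),'phi',ph.round(3))
st=float(sys.argv[2])
for off in (0,5*st): print([[round(r*(np.cos(ph+off)-np.cos(ph+off+k*st)),1),0,round(-r*(np.sin(ph+off+k*st)-np.sin(ph+off)),1),0,20] for k in range(1,6)])
c=capture('wrist');cv2.imwrite(f'pics/w{n}.png',c['img'])
c=capture('side');cv2.imwrite(f'pics/s{n}.png',cv2.resize(c['img'][120:320,200:380],None,fx=4,fy=3,interpolation=cv2.INTER_CUBIC))
E
python3 pl.py 6 .05
```

```text
t 6.82 pos [540.  -33.  200.3] q [-0.1   0.15  2.06 -0.    0.93  0.13] open 23.7 F [ 0.2 -0.5 -1.8] M [-0.16 -0.08  0.06]
 binder frame tcp [1.000e-01 2.640e+01 2.003e+02] turn needed deg -0.4
r 172.4 phi 1.725
[[np.float64(8.5), 0, np.float64(1.5), 0, 20], [np.float64(16.9), 0, np.float64(3.5), 0, 20], [np.float64(25.2), 0, np.float64(5.9), 0, 20], [np.float64(33.3), 0, np.float64(8.6), 0, 20], [np.float64(41.3), 0, np.float64(11.8), 0, 20]]
[[np.float64(7.8), 0, np.float64(3.6), 0, 20], [np.float64(15.5), 0, np.float64(7.6), 0, 20], [np.float64(22.9), 0, np.float64(11.9), 0, 20], [np.float64(30.1), 0, np.float64(16.6), 0, 20], [np.float64(37.1), 0, np.float64(21.7), 0, 20]]
```

View pics/s6.png

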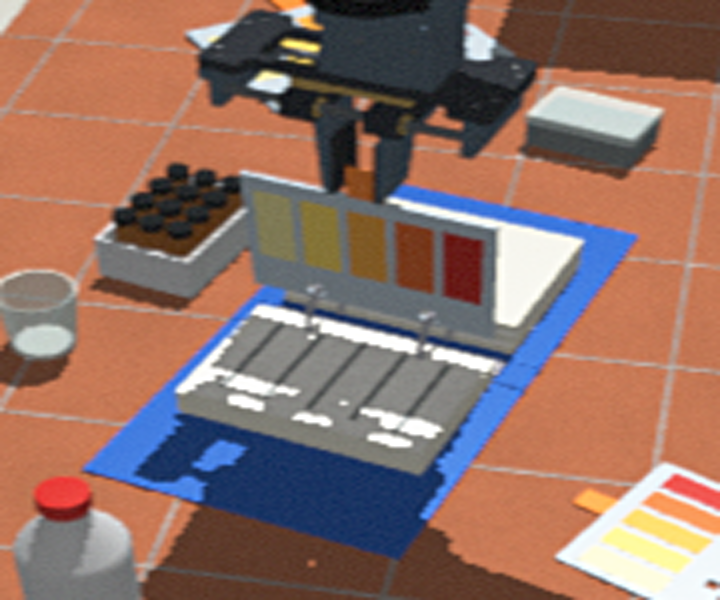

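Request:
{"name": "step_arm", "arguments": {"increments": [[8.5,0,1.5,0,20],[17,0,3.5,0,20],[25.2,0,6,0,20],[33.3,0,8.7,0,20],[41.3,0,12,0,20]]}}

```text
clock: 7.33
position: [549.6, 7.2, 188.2]
orientation: [0.0, 0.785, 0.62, 0.0]
wrist_force: [0.3, -0.6, -1.7]
opening: 0.256
```

Request:
{"name": "step_arm", "arguments": {"increments": [[7.8,0,3.6,0,20],[15.5,0,7.6,0,20],[23,0,12,0,20],[30,0,16.6,0,20],[37,0,21.7,0,20]]}}

```text
clock: 7.75
position: [558.1, 43.1, 166.2]
orientation: [-0.0, 0.785, 0.62, -0.0]
wrist_force: [0.2, -1.1, -1.5]
opening: 0.258
```

```bash
python3 pl.py 7 .05
```

```text
t 7.75 pos [558.1  43.1 166.2] q [ 0.04  0.23  2.04 -0.    0.87  0.27] open 23.6 F [ 0.2 -1.1 -1.5] M [-0.27 -0.06 -0.  ]
 binder frame tcp [  0.6 104.6 166.2] turn needed deg -0.39
r 171.7 phi 2.226
[[np.float64(6.7), 0, np.float64(5.4), 0, 20], [np.float64(13.1), 0, np.float64(11.1), 0, 20], [np.float64(19.2), 0, np.float64(17.2), 0, 20], [np.float64(25.0), 0, np.float64(23.5), 0, 20], [np.float64(30.5), 0, np.float64(30.1), 0, 20]]
[[np.float64(5.1), 0, np.float64(6.9), 0, 20], [np.float64(9.9), 0, np.float64(14.0), 0, 20], [np.float64(14.3), 0, np.float64(21.4), 0, 20], [np.float64(18.4), 0, np.float64(28.9), 0, 20], [np.float64(22.1), 0, np.float64(36.7), 0, 20]]
```

View pics/s7.png

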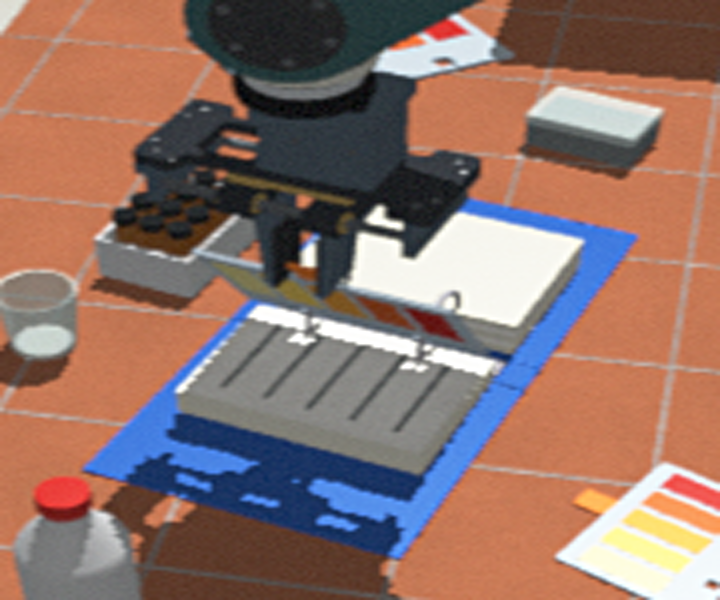

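View pics/w7.png

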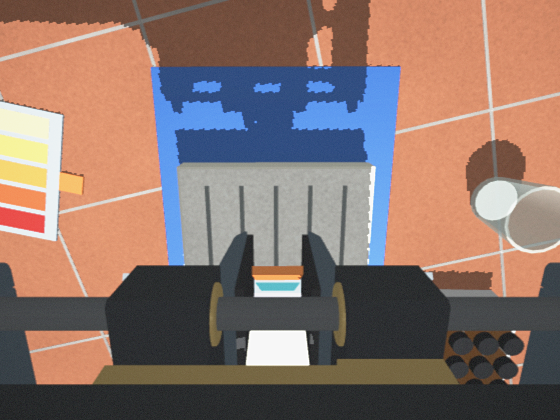

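Request:
{"name": "step_arm", "arguments": {"increments": [[6.6,0,5.4,0,20],[13,0,11.1,0,20],[19,0,17.2,0,20],[24.8,0,23.5,0,20],[30.3,0,30,0,20]]}}

```text
clock: 8.27
position: [565.1, 72.4, 136.0]
orientation: [-0.0, 0.785, 0.62, -0.0]
wrist_force: [0.2, -1.5, -1.5]
opening: 0.261
```

```bash
python3 pl.py 8 .045
```

```text
t 8.27 pos [565.1  72.4 136. ] q [ 0.09  0.29  2.03 -0.    0.82  0.32] open 23.8 F [ 0.2 -1.5 -1.5] M [-0.33  0.04 -0.02]
 binder frame tcp [  0.8 134.7 136. ] turn needed deg -0.4
r 171.4 phi 2.475
[[np.float64(4.6), 0, np.float64(6.2), 0, 20], [np.float64(9.0), 0, np.float64(12.5), 0, 20], [np.float64(13.0), 0, np.float64(19.1), 0, 20], [np.float64(16.8), 0, np.float64(25.8), 0, 20], [np.float64(20.3), 0, np.float64(32.7), 0, 20]]
[[np.float64(3.1), 0, np.float64(7.0), 0, 20], [np.float64(6.0), 0, np.float64(14.2), 0, 20], [np.float64(8.5), 0, np.float64(21.5), 0, 20], [np.float64(10.6), 0, np.float64(28.9), 0, 20], [np.float64(12.4), 0, np.float64(36.4), 0, 20]]
```

View pics/s8.png

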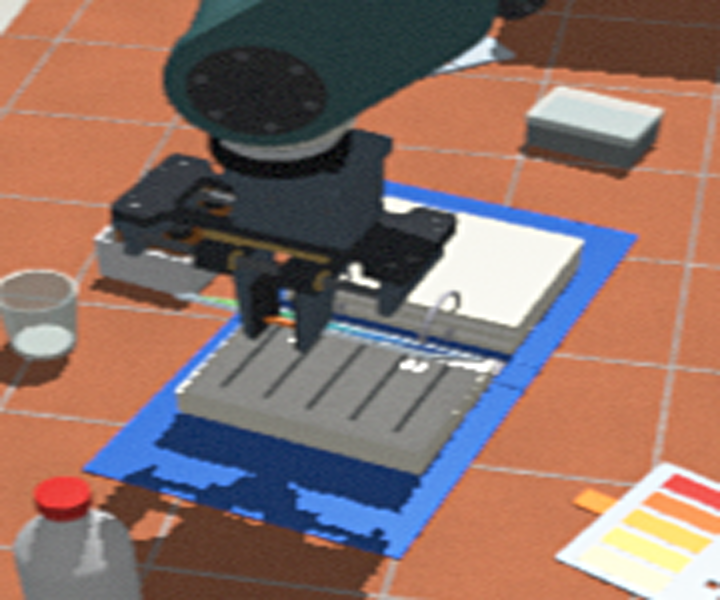

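View pics/w8.png

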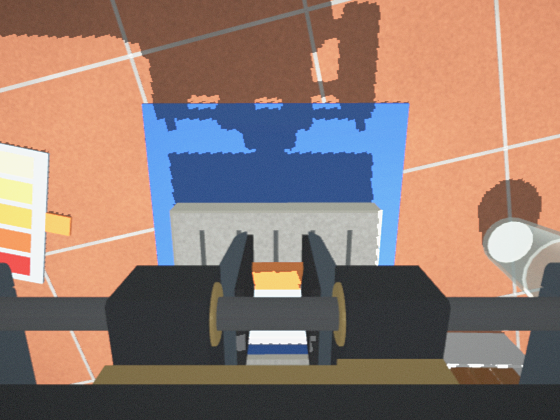

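Request:
{"name": "step_arm", "arguments": {"increments": [[4.4,0,6.2,0,20],[8.6,0,12.5,0,20],[12.5,0,19,0,20],[16.2,0,25.8,0,20],[19.6,0,32.5,0,20]]}}

```text
clock: 8.78
position: [569.6, 91.3, 103.5]
orientation: [-0.0, 0.785, 0.62, -0.0]
wrist_force: [0.1, -0.9, -1.5]
opening: 0.258
```

```bash
python3 pl.py 9 .04
```

```text
t 8.78 pos [569.6  91.3 103.5] q [ 0.12  0.35  2.03 -0.    0.77  0.35] open 23.6 F [ 0.1 -0.9 -1.5] M [-0.33 -0.    0.04]
 binder frame tcp [  0.9 154.1 103.5] turn needed deg -0.4
r 170.7 phi 2.697
[[np.float64(2.8), 0, np.float64(6.2), 0, 20], [np.float64(5.4), 0, np.float64(12.6), 0, 20], [np.float64(7.7), 0, np.float64(19.0), 0, 20], [np.float64(9.7), 0, np.float64(25.5), 0, 20], [np.float64(11.5), 0, np.float64(32.1), 0, 20]]
[[np.float64(1.5), 0, np.float64(6.7), 0, 20], [np.float64(2.8), 0, np.float64(13.4), 0, 20], [np.float64(3.8), 0, np.float64(20.1), 0, 20], [np.float64(4.5), 0, np.float64(26.9), 0, 20], [np.float64(4.9), 0, np.float64(33.7), 0, 20]]
```

View pics/w9.png

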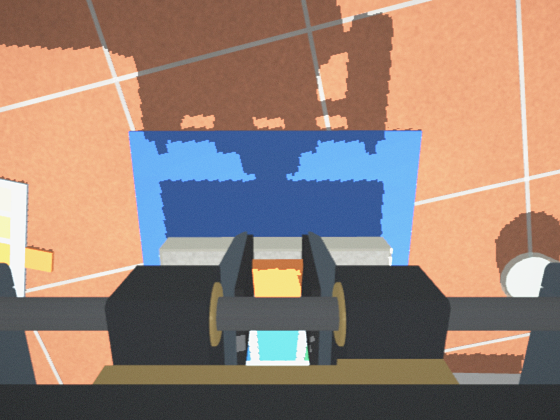

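Request:
{"name": "step_arm", "arguments": {"increments": [[2.6,0,6.2,0,20],[5,0,12.5,0,20],[7.2,0,19,0,20],[9,0,25.5,0,20],[10.6,0,32,0,20]]}}

```text
clock: 9.3
position: [572.2, 101.5, 71.7]
orientation: [0.0, 0.785, 0.62, 0.0]
wrist_force: [0.2, 0.6, -0.1]
opening: 0.258
```

```bash
python3 pl.py 10 .03
```

```text
t 9.3 pos [572.2 101.5  71.7] q [0.14 0.4  2.02 0.   0.71 0.37] open 23.6 F [ 0.2  0.6 -0.1] M [ 0.08 -0.18  0.04]
 binder frame tcp [  1.2 164.7  71.7] turn needed deg -0.4
r 169.9 phi 2.894
[[np.float64(1.2), 0, np.float64(5.0), 0, 20], [np.float64(2.2), 0, np.float64(10.0), 0, 20], [np.float64(3.1), 0, np.float64(15.0), 0, 20], [np.float64(3.8), 0, np.float64(20.0), 0, 20], [np.float64(4.4), 0, np.float64(25.1), 0, 20]]
[[np.float64(0.4), 0, np.float64(5.1), 0, 20], [np.float64(0.7), 0, np.float64(10.2), 0, 20], [np.float64(0.8), 0, np.float64(15.3), 0, 20], [np.float64(0.8), 0, np.float64(20.4), 0, 20], [np.float64(0.6), 0, np.float64(25.5), 0, 20]]
```

View pics/w10.png

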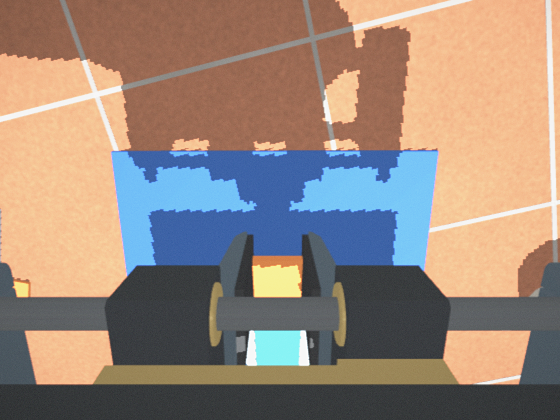

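View pics/s10.png

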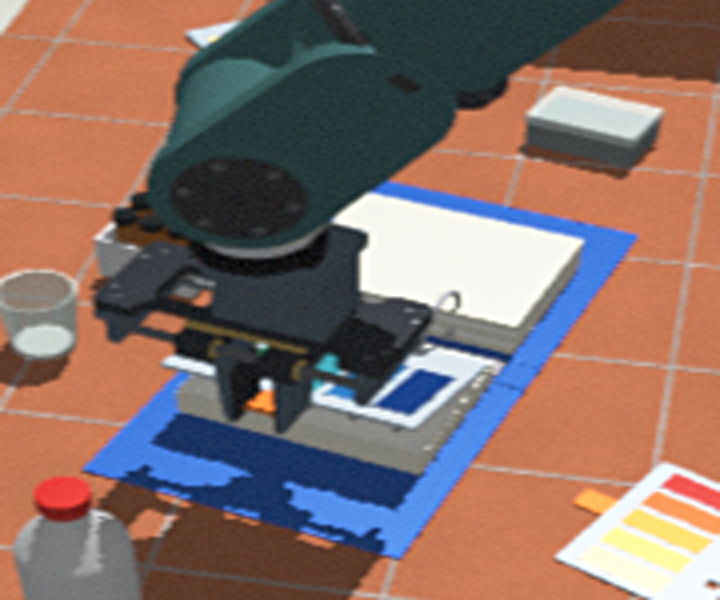

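Request:
{"name": "step_arm", "arguments": {"increments": [[1.1,0,5,0,20],[2,0,10,0,20],[2.8,0,15,0,20],[3.4,0,20,0,20],[3.8,0,25,0,20]]}}

```text
clock: 9.82
position: [572.9, 105.0, 46.7]
orientation: [-0.0, 0.785, 0.62, 0.0]
wrist_force: [1.1, 1.0, -0.5]
opening: 0.261
```

```bash
python3 pl.py 11 .02
```

```text
t 9.82 pos [572.9 105.   46.7] q [0.14 0.45 2.02 0.   0.67 0.38] open 23.8 F [ 1.1  1.  -0.5] M [ 0.1  -0.09  0.03]
 binder frame tcp [  1.1 168.2  46.7] turn needed deg -0.4
r 169.1 phi 3.042
[[np.float64(0.3), 0, np.float64(3.4), 0, 20], [np.float64(0.5), 0, np.float64(6.7), 0, 20], [np.float64(0.7), 0, np.float64(10.1), 0, 20], [np.float64(0.8), 0, np.float64(13.5), 0, 20], [np.float64(0.8), 0, np.float64(16.9), 0, 20]]
[[np.float64(-0.0), 0, np.float64(3.4), 0, 20], [np.float64(-0.1), 0, np.float64(6.8), 0, 20], [np.float64(-0.3), 0, np.float64(10.1), 0, 20], [np.float64(-0.6), 0, np.float64(13.5), 0, 20], [np.float64(-0.9), 0, np.float64(16.9), 0, 20]]
```

View pics/s11.png

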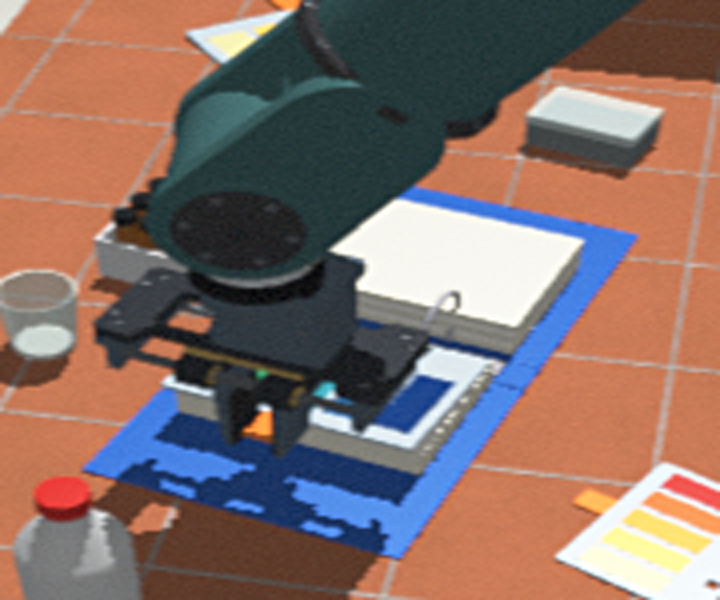

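View pics/w11.png

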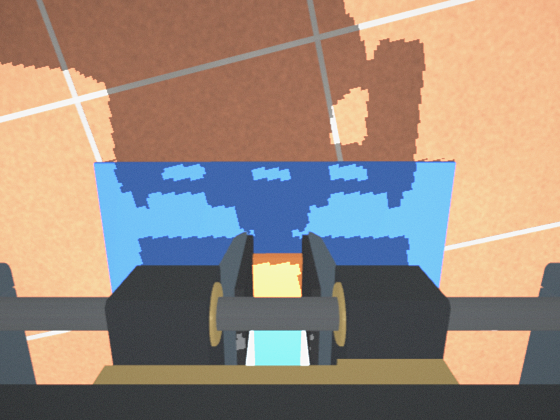

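Request:
{"name": "step_arm", "arguments": {"increments": [[0.2,0,3,0,20],[0.4,0,6,0,20],[0.5,0,9,0,20],[0.6,0,12,0,20],[0.6,0,12,0,20]]}}

```text
clock: 10.33
position: [572.8, 105.4, 34.7]
orientation: [-0.0, 0.785, 0.62, -0.0]
wrist_force: [-0.4, 0.2, -0.9]
opening: 0.26
```

Request:
{"name": "step_arm", "arguments": {"increments": [[0,0,1.5,0,20],[0,0,3,0,20],[0,0,4.5,0,20],[0,0,6,0,20],[0,0,6,0,20]]}}

```text
clock: 10.75
position: [572.9, 105.4, 29.0]
orientation: [-0.0, 0.785, 0.62, -0.0]
wrist_force: [0.8, 0.8, -0.2]
opening: 0.262
```

Request:
{"name": "step_arm", "arguments": {"increments": [[0,0,1,0,20],[0,0,2,0,20],[0,0,2,0,20]]}}

```text
clock: 11.0
position: [573.0, 105.5, 27.1]
orientation: [-0.0, 0.785, 0.62, -0.0]
wrist_force: [-0.2, 0.9, -0.4]
opening: 0.258
```

```bash
python3 pl.py 12 .02
```

```text
t 11.0 pos [573.  105.5  27.1] q [0.14 0.48 2.02 0.   0.64 0.38] open 23.5 F [-0.2  0.9 -0.4] M [ 0.02 -0.09 -0.06]
 binder frame tcp [  1.  168.8  27.1] turn needed deg -0.4
r 168.8 phi -3.124
[[np.float64(-0.1), 0, np.float64(3.4), 0, 20], [np.float64(-0.3), 0, np.float64(6.7), 0, 20], [np.float64(-0.5), 0, np.float64(10.1), 0, 20], [np.float64(-0.8), 0, np.float64(13.5), 0, 20], [np.float64(-1.1), 0, np.float64(16.8), 0, 20]]
[[np.float64(-0.4), 0, np.float64(3.3), 0, 20], [np.float64(-0.9), 0, np.float64(6.7), 0, 20], [np.float64(-1.5), 0, np.float64(10.0), 0, 20], [np.float64(-2.1), 0, np.float64(13.3), 0, 20], [np.float64(-2.8), 0, np.float64(16.6), 0, 20]]
```

View pics/s12.png

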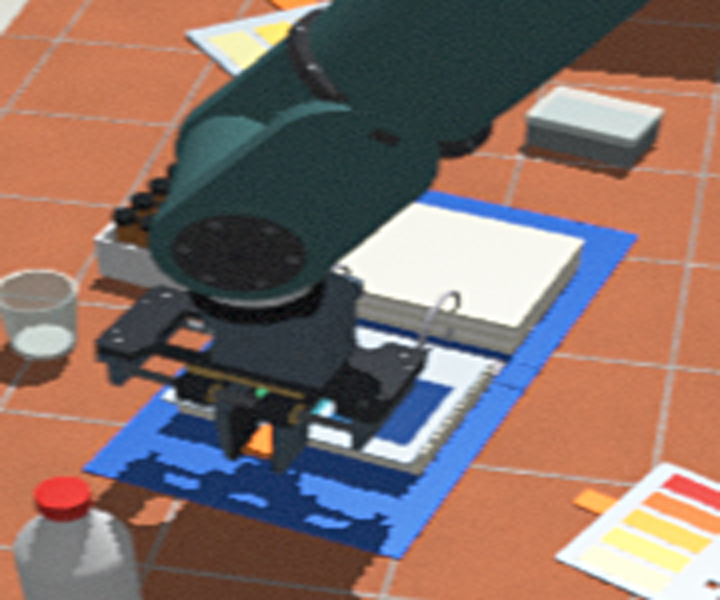

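Request:
{"name": "step_arm", "arguments": {"increments": [[0,0,1,0,20],[0,0,2,0,20],[0,0,2,0,20]]}}

```text
clock: 11.35
position: [573.0, 105.5, 25.1]
orientation: [-0.0, 0.785, 0.62, -0.0]
wrist_force: [0.2, 1.3, -0.8]
opening: 0.26
```

Request:
{"name": "step_arm", "arguments": {"increments": [[0,0,1,0,20],[0,0,2,0,20],[0,0,2,0,20]]}}

```text
clock: 11.6
position: [573.1, 105.5, 23.2]
orientation: [-0.0, 0.785, 0.62, 0.0]
wrist_force: [-1.6, 0.5, 4.2]
opening: 0.261
```

Request:
{"name": "step_arm", "arguments": {"increments": [[0,0,1,0,20],[0,0,1,0,20]]}}

```text
clock: 11.77
position: [573.2, 105.5, 22.2]
orientation: [0.0, 0.785, 0.62, 0.0]
wrist_force: [-2.4, 1.6, 5.1]
opening: 0.261
```

```bash
python3 pl.py 13 .02; python3 -c "
import cv2
from cell import *
c=capture('side')['img'][200:310,215:345];cv2.imwrite('pics/s13z.png',cv2.resize(c,None,fx=6,fy=5,interpolation=cv2.INTER_CUBIC))"
```

```text
t 11.77 pos [573.2 105.5  22.2] q [0.14 0.49 2.02 0.   0.63 0.38] open 23.8 F [-2.4  1.6  5.1] M [ 0.1   0.12 -0.04]
 binder frame tcp [  1.2 168.8  22.2] turn needed deg -0.4
r 169.0 phi -3.096
[[np.float64(-0.2), 0, np.float64(3.4), 0, 20], [np.float64(-0.4), 0, np.float64(6.7), 0, 20], [np.float64(-0.8), 0, np.float64(10.1), 0, 20], [np.float64(-1.2), 0, np.float64(13.5), 0, 20], [np.float64(-1.6), 0, np.float64(16.8), 0, 20]]
[[np.float64(-0.5), 0, np.float64(3.3), 0, 20], [np.float64(-1.1), 0, np.float64(6.7), 0, 20], [np.float64(-1.8), 0, np.float64(10.0), 0, 20], [np.float64(-2.5), 0, np.float64(13.3), 0, 20], [np.float64(-3.3), 0, np.float64(16.6), 0, 20]]
```

View pics/s13z.png

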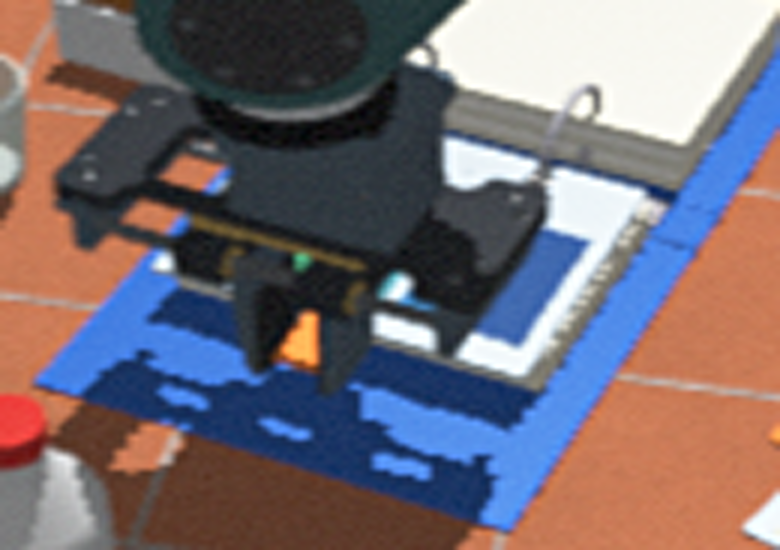

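Request:
{"name": "step_arm", "arguments": {"increments": [[0,0,0,0,26],[0,0,0,0,30],[0,0,0,0,34],[0,0,0,0,38],[0,0,0,0,40]]}}

```text
clock: 12.33
position: [573.0, 105.5, 22.2]
orientation: [-0.0, 0.785, 0.62, -0.0]
wrist_force: [0.1, -0.3, 0.2]
opening: 0.43
```

```bash
python3 pl.py 14 .02; python3 -c "
import cv2
from cell import *
c=capture('side')['img'][200:310,215:345];cv2.imwrite('pics/s14z.png',cv2.resize(c,None,fx=6,fy=5,interpolation=cv2.INTER_CUBIC))"
```

```text
t 12.33 pos [573.  105.5  22.2] q [ 0.14  0.49  2.02 -0.    0.63  0.38] open 39.3 F [ 0.1 -0.3  0.2] M [-0.01 -0.04 -0.01]
 binder frame tcp [  1.1 168.7  22.2] turn needed deg -0.39
r 168.9 phi -3.095
[[np.float64(-0.2), 0, np.float64(3.4), 0, 20], [np.float64(-0.4), 0, np.float64(6.7), 0, 20], [np.float64(-0.8), 0, np.float64(10.1), 0, 20], [np.float64(-1.2), 0, np.float64(13.5), 0, 20], [np.float64(-1.6), 0, np.float64(16.8), 0, 20]]
[[np.float64(-0.5), 0, np.float64(3.3), 0, 20], [np.float64(-1.1), 0, np.float64(6.7), 0, 20], [np.float64(-1.8), 0, np.float64(10.0), 0, 20], [np.float64(-2.5), 0, np.float64(13.3), 0, 20], [np.float64(-3.3), 0, np.float64(16.6), 0, 20]]
```

View pics/s14z.png

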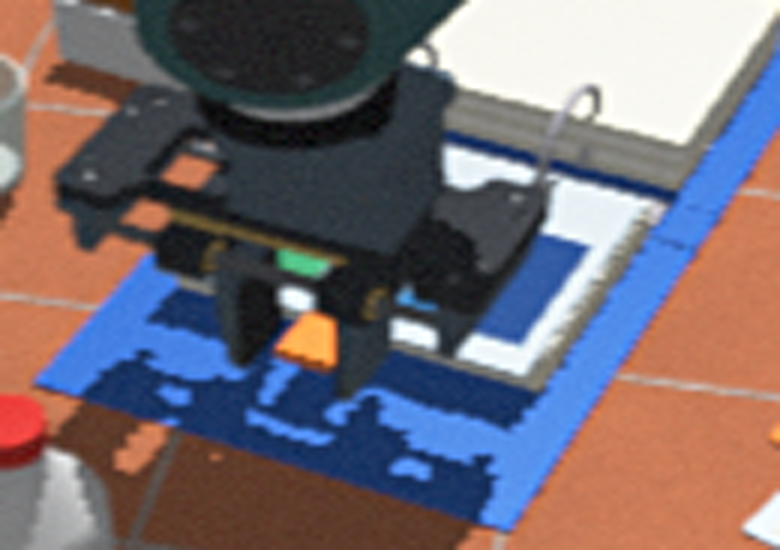

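View pics/w14.png

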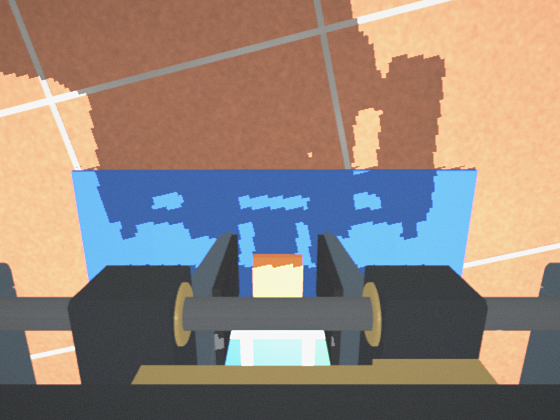

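Request:
{"name": "step_arm", "arguments": {"increments": [[0,0,-15,0,40],[0,0,-40,0,40],[0,0,-70,0,40],[0,0,-105,0,40],[0,0,-140,0,40]]}}

```text
clock: 12.9
position: [572.5, 105.4, 163.4]
orientation: [-0.0, 0.785, 0.62, -0.0]
wrist_force: [0.4, -0.5, 0.7]
opening: 0.439
```

Request:
{"name": "step_arm", "arguments": {"increments": [[-35,0,-15,0,40],[-70,0,-30,0,40],[-105,0,-40,0,40],[-120,0,-40,0,40],[-120,0,-40,0,40]]}}

```text
clock: 13.32
position: [544.8, -13.7, 203.1]
orientation: [0.001, 0.786, 0.619, 0.0]
wrist_force: [-0.0, 0.7, 0.8]
opening: 0.44
```

```bash
python3 pl.py 15 .02; python3 -c "
import cv2
from cell import *
c=capture('scene')['img'][140:290,190:370];cv2.imwrite('pics/c15.png',cv2.resize(c,None,fx=4.4,fy=4,interpolation=cv2.INTER_CUBIC))
for n in ('side','scene'):
  for q in ['vial_rack','beaker','wash_bottle','cuvette_case']: print(n,q,[(d['confidence'],d['rect']) for d in trace(n,q)][:1])"
```

```text
t 13.32 pos [544.8 -13.7 203.1] q [-0.07  0.15  2.06 -0.    0.94  0.17] open 40.2 F [-0.   0.7  0.8] M [-0.02 -0.07  0.02]
 binder frame tcp [  0.4  46.3 203.1] turn needed deg -0.53
r 179.2 phi 1.832
[[np.float64(3.5), 0, np.float64(1.0), 0, 20], [np.float64(6.9), 0, np.float64(2.0), 0, 20], [np.float64(10.3), 0, np.float64(3.1), 0, 20], [np.float64(13.7), 0, np.float64(4.3), 0, 20], [np.float64(17.0), 0, np.float64(5.5), 0, 20]]
[[np.float64(3.3), 0, np.float64(1.3), 0, 20], [np.float64(6.7), 0, np.float64(2.7), 0, 20], [np.float64(9.9), 0, np.float64(4.1), 0, 20], [np.float64(13.2), 0, np.float64(5.6), 0, 20], [np.float64(16.4), 0, np.float64(7.2), 0, 20]]
side vial_rack [(0.63, [222.3, 177.7, 263.9, 222.7])]
side beaker [(0.87, [195.0, 210.1, 218.7, 241.6])]
side wash_bottle [(0.65, [205.9, 276.5, 234.6, 338.7])]
side cuvette_case [(0.95, [330.0, 147.0, 364.6, 175.1])]
scene vial_rack [(0.59, [267.3, 226.8, 317.7, 270.5])]
scene beaker [(0.71, [331.0, 216.7, 346.2, 244.2])]
scene wash_bottle [(0.97, [335.8, 142.8, 359.4, 188.2])]
scene cuvette_case [(0.86, [142.5, 239.1, 180.9, 276.5])]
```

View pics/s15.png

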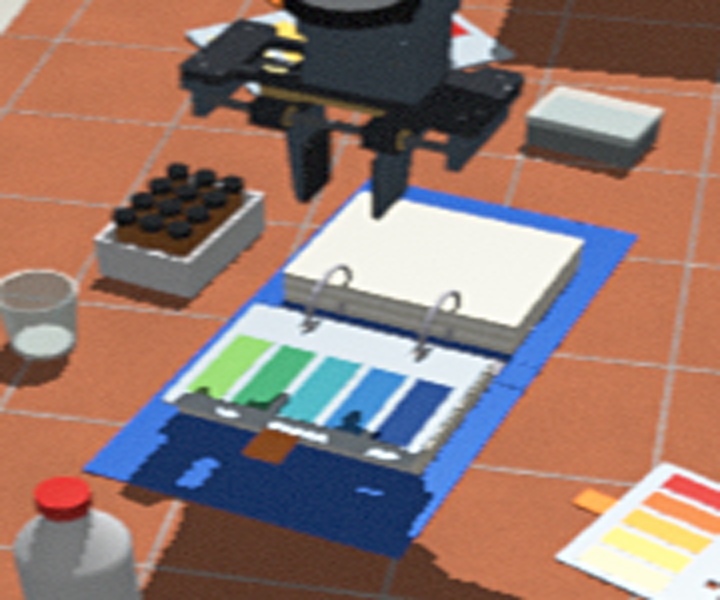

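View pics/c15.png

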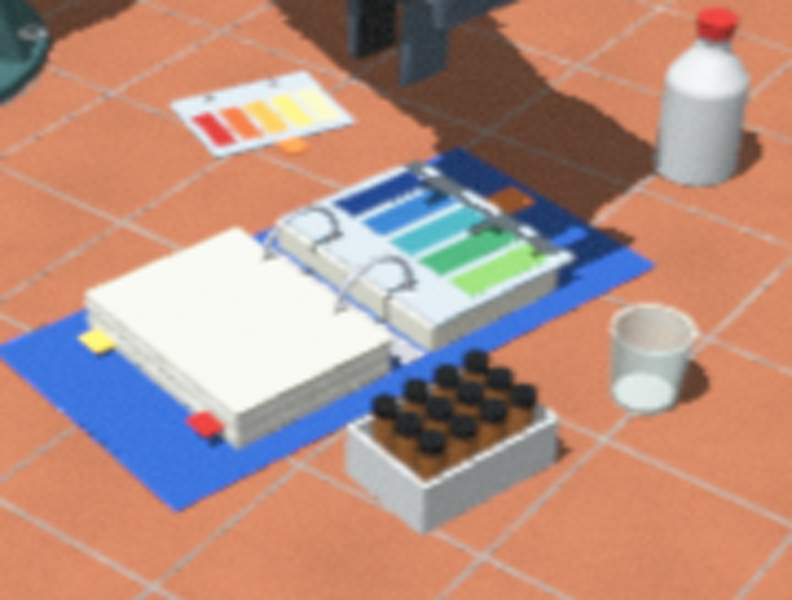

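View pics/w15.png

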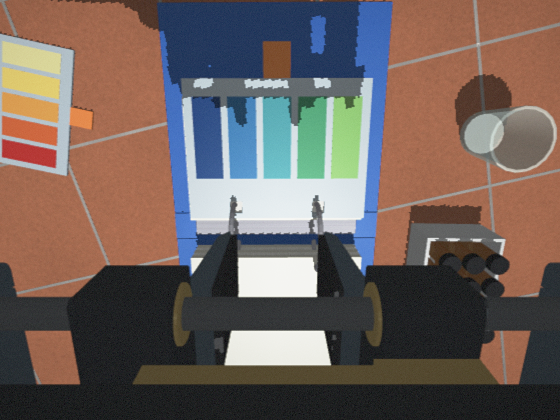

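```bash
python3 -c "
from h import *
s=observe(); c=wristcam(capture('wrist'),s); a=-.227
for z in (28,31):
  for uv in [(182,79),(373,79),(365,220),(192,219)]:
    w=at(c,uv,z);d=w[:2]-[534,-58.7];print(z,uv,(np.cos(a)*d[0]+np.sin(a)*d[1]).round(1),(-np.sin(a)*d[0]+np.cos(a)*d[1]).round(1))
print(s['wrist_force'],s['qd'].round(4))
"
```

```text
28 (182, 79) -84.1 149.4
28 (373, 79) 86.4 148.4
28 (365, 220) 87.3 16.1
28 (192, 219) -84.4 18.2
31 (182, 79) -83.3 149.2
31 (373, 79) 85.6 148.2
31 (365, 220) 86.5 17.1
31 (192, 219) -83.7 19.2
[-0.47708799 -0.21201569  0.86898536] [-0.0045 -0.0022 -0.0002 -0.0008  0.0005  0.    ]
```

```bash
python3 -c "
from cell import *
print(job_done())"
```

```text
the job is handed in; nothing more can be done
None
```

The card is turned over and lies blue-green face up on the left-hand pages, still on both rings. I handed the job in at about 13.5 s; it reports no verdict, so the checks below are my own.

- **Turn:** I pinched the orange tab at 8 N and swung the card round the ring centre on a 170 mm arc. It moved at about 0.4–0.9 rad/s, and wrist force during the swing stayed under about 4 N.
- **Landing:** I lowered the card in steps of 1–2 mm until contact showed as a 4–5 N upward force. The page top felt about 29 mm above the bench; the cameras had put it at about 27–28 mm. I then opened the fingers, saw no movement of the card, and retreated clear.
- **Position:** In the last wrist picture the card's centre is about 83 mm left of the ring line, inside the 60–100 mm window. Its free and hole edges both measure 169–172 mm at one assumed height, which fits a flat card. Tilt was not measured directly.
- **Bystanders:** The vial rack, beaker, wash bottle and cuvette case show the same pixel positions as at the start, within the detector's scatter of a few pixels.
- **Disagreements:** The scene and side cameras disagreed by 4–7 mm on where the binder is. I used their mean, and the wrist view agreed with it to about 2 mm.

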